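# Lock the engraver's vise with its R-clip

### The job

Lock the engraver's ball vise: push its lock pin fully home by the knob so that the cross hole comes out clear of the lug, then take the large R-clip from the wooden hanging rack and push its straight leg down through the slanting cross hole until the bow springs over the pin. Let go of the clip, and do not disturb the other things on the bench.

Things in the scene. Friction and masses are not known exactly. Their poses are not given: they have to be found in the camera images.
- vise: Fixed dark ball vise; origin under its centre; round foot of radius 68, grey jaws up to 142 above the table. On the robot's side (its -x), 85 in front of its centre and 10 to 54 to its left, a level round lug of radius 19 and length 44 carries the lock pin: a 22 mm steel pin with an aluminium knob, sliding along the vise's y, its axis 105 above the table.
- pin_hole (a point): Centre of the pin's cross hole, on the pin's axis; moves with the pin. Hole 9 wide (square), straight through. Axes: y level along the pin, from knob to free end; z along the hole, out of its upper mouth, 30 degrees from vertical, leaning to the robot's side; x across both. With the pin home the hole is 16 beyond the lug's end face and 16 from the pin's free end.
- pin_knob (a point): Centre of the flat outer end face of the lock pin's aluminium knob (34 in diameter, 18 long), 80 from the cross hole along the pin, at -y of it; axes as pin_hole. Push here along +y.
- lock_pin (a joint): How far the lock pin is drawn out, m: 0 = home (at its stop, knob 2 mm from the lug), at most 0.034. It slides level along its axis with about 4 N of friction and stays where it is left; no spring. At the start it is out by 22 to 30 mm and the hole is hidden inside the lug.
- clip_grip (a point): Centre of the large R-clip's black grip tab (26 along x, 14 thick along y, 46 high along z): pinch it across y. Axes: z along the leg, from tip to tab; x from leg to bow. A wire coil stands above the tab, to 38 above this point. In line below is the straight leg, 5 mm wire; its tip, narrowed to 3 over its last 5, is 106 below this point.
- clip: The same R-clip, 62 g; origin at the middle of the tab's underside, axes as clip_grip. It hangs upright by the tab's underside on the rack's rails. A stem 7 thick reaches 19 below the tab along the leg and stops on the pin when the clip is fully on. Pushing it on takes about 15 N or less. It may be put on with the bow on either side of the pin, bow in the plane across the pin.
- clip_bow (a joint): How far the clip's sprung bow is spread from the leg, rad: 0 relaxed, 0.12 to 0.2 riding over the pin, below 0.09 once sprung over. The bow, 5 mm wire, lies beside the leg at +x in the x-z plane: flared end 87 below clip_grip, throat 72 below; its seat, where the pin's axis comes to lie, is 51 to 62 below.
- rack: Fixed wooden rack; origin at the centre of its underside. Foot 190 by 70; two rails 9 wide, 9 apart, along its x, tops 100 above the table. Three items hang in a row at its middle and at 55 either way along its x, in any order.
- small_clip: A small R-clip of the same form (leg 45 long, tab 16 x 14 x 26): not wanted. Origin under its tab. Leave it hanging.
- drift: A plain straight drift pin with a round aluminium head (20 in diameter, 30 high, leg 80): not wanted. Origin under its head. Leave it hanging.
- tape: Loose roll of paper tape, 84 in diameter, 18 high; origin under its centre. Bystander.
- bottle: Loose amber bottle, 48 in diameter, 110 high; origin under its centre. Bystander.
- jar: Loose low jar, 56 in diameter, 50 high; origin under its centre. Bystander.
- screwdriver: Loose screwdriver 150 long, lying. Bystander.
- brush: Loose brush 150 long, lying. Bystander.
- loupe: Loose black eye loupe, 36 in diameter, 34 high; origin under its centre. Bystander.
There are look-alikes about, which are no part of the job. What is shaped like the clip but pink is not meant.

How it is judged:
On the way, in this order (a step that is already met when the one before it is completed fails the run):
1. the lock pin is pushed fully home, with the clip not yet on it (value of joint lock_pin below 0.003 m and distance between clip_grip and pin_hole above 0.1 m), for 0.2 s.
2. the leg is through the cross hole and the bow is spread by the pin (value of joint clip_bow above 0.06 rad and distance between clip_grip and pin_hole below 0.09 m and x of pin_hole in the frame of clip_grip between -0.008 and 0.008 m and y of pin_hole in the frame of clip_grip between -0.008 and 0.008 m), for 0.02 s.
At the end, for the whole second after the job is handed in: Lock pin within 4 mm of home; the large R-clip at rest with its leg through the cross hole (within 7 mm and 14 deg, clip plane within 29 deg of square to the pin), the hole 46 to 67 mm below the grip centre, and the bow sprung back over the pin (below 0.105 rad) (value of joint lock_pin below 0.004 m and x of pin_hole in the frame of clip_grip between -0.007 and 0.007 m and y of pin_hole in the frame of clip_grip between -0.007 and 0.007 m and z of pin_hole in the frame of clip_grip between -0.067 and -0.046 m and angle between the z axis of clip_grip and the z axis of pin_hole, either way round below 0.25 rad and angle between the y axis of clip_grip and the y axis of pin_hole, either way round below 0.5 rad and value of joint clip_bow below 0.105 rad and linear speed of clip below 0.02 m/s); the robot touches nothing.
It fails at once if a bystander, or another pin on the rack, moved more than 30 mm (distance of any of small_clip, drift, tape, bottle, jar, screwdriver, brush, loupe from where it was at the start of the episode above 0.03 m).
It also fails if it takes over 58 s, if anything falls off the work surface, if the arm or the gripper's body presses on something with over 40 N, if the wrist force passes 120 N, or if a joint passes its speed limit or range.

### The arm

A 6-joint arm with a two-finger parallel gripper is mounted at the origin on the work surface. World frame = base frame: x ahead of the robot, y to its left, z up, the work surface at z = 0. Lengths are in m, angles in rad, forces in N, time in s.
With the tool pointing down it reaches from about 0.25 to 0.8 m from the base axis. Payload 8.5 kg.
Tool frame: the origin (TCP) lies on the mounting face of the last link; the fingertips stand 173 mm ahead of it and the grasp point (between the pads) lies 155 mm ahead of it (ctrl.hold_point_z is the distance from the TCP to the grasp point, in m); z points along the fingers, y is the direction in which the jaws open and shut (so a half turn about z gives the same grasp; the last joint's range is limited). The gripper opens to 85 mm and grips with 20 to 120 N. Pads are 22 mm wide; open, the fingers measure 114 mm over their backs; the gripper's body (76 mm by 85 mm) begins 54 mm behind the grasp point. The pads swing forward as they close: fully open they stand 13 mm farther back than shut.
Start: joints at [-1.323, 0.238, -0.013, 1.319, 0, 1.571], TCP at [0.129, -0.509, 0.405] pointing down, gripper open.
Joint ranges: [-2.66, 2.66], [-1.03, 1.9], [-1.14, 1.46], [-1.82, 2.27], [-1.45, 1.34], [-3.14, 3.14]. Speed limits (rad/s): [2.22, 2.22, 2.79, 3.14, 3.14, 3.14].

### API

Orientations are given as a unit quaternion [w, x, y, z].
In Python, from plant import ctrl gives the robot as it stands.
- The arm moves only by the tool apply_moves, never from a script. Its argument "deltas" is a list of rows, each an object with "linear": the shift along the tool's x, y, z in mm, a list of three; "delta_rot": the turn, a rotation vector about the tool's x, y, z in rad, a list of three; "hand": the finger opening in mm, from 0 to 85.4. In form: [{"linear": [dx, dy, dz], "delta_rot": [ax, ay, az], "hand": hand}, ...]. A call has 1 to 8 rows; each row is the pose to reach, as a shift and turn from the pose commanded when the call began, along the tool's axes at that moment; what a row does not reach only later rows make up. A row lasts 1/8 s, in which the tool goes at most 62.5 mm and 10.7 degrees, less where a joint would pass 70% of its speed; a pose out of reach is approached as far as the arm can. A call with a gripper value outside its range is refused whole. The fingers move at their own pace and stop on an object; "grip_force" is the grip in N (left out, the last holds). Time passes only in rows, so rows that repeat a pose let the fingers close. It gives the time, the measured TCP pose, the force and the opening at its end, in the units of the state.
- ctrl.sense(): the state, without advancing time (a new reading comes with each control period).
- ctrl.snapshot(name): name is "side" or "top"; returns the picture (420x560x3 uint8, red, green, blue); there is no depth.
- ctrl.get_calibration(name): a dict with "camera_matrix" (3x3 intrinsics, pixels), "view" (4x4, takes a point from world to camera coordinates). Camera axes: x right, y up, looking along -z (the intrinsics and any distortion apply to the point x, -y, -z); pixel columns grow to the right and rows downward; lengths in m; the calibration is good to about 2 mm. A picture is of the moment at which its call begins. get_calibration takes no time and is no camera call.
- ctrl.close_job(): hands the job in, once; it reports no verdict.
The state is a dict: "clock": time; "qpos": joint angles; "joint_vel": joint speeds; "tau": joint torques, N m; "tool_pos": TCP position; "eef_rot": TCP orientation; "ft_force": force on the tool from outside, world axes, zero at the start; "ft_torque": the same for the moment, N m; "width": finger opening in m.
Only numpy, scipy, OpenCV 4.12 (cv2) and the standard library are available. Lean on these libraries where they do the work, as an engineer would, in place of code of your own. Each camera call takes 0.05 s, during which the arm holds its last target.

## Working session

There is one attempt and no reset: what is moved stays moved. The work goes in short steps, Python scripts to look and compute and a tool call to move; the robot and the scene stay as the last step left them, time stands still between calls to the robot, and variables do not carry over. Pictures are saved under pics/ and viewed, and the job is handed in when it is done.

Besides the shell and the picture viewer there is one more tool, called as name(argument=value, ...) on one line, values as JSON. apply_moves: Moves the arm, as the interface text tells. Its arguments: {"type":"object","properties":{"deltas":{"type":"array","items":{"type":"object","properties":{"linear":{"type":"array","items":{"type":"number"}},"delta_rot":{"type":"array","items":{"type":"number"}},"hand":{"type":"number"}}}},"grip_force":{"type":"number"}},"required":["deltas"]}

```bash
ls; mkdir -p pics
python3 - <<'E'
from plant import ctrl
import cv2
s=ctrl.sense(); print(s['clock'],s['tool_pos'],s['eef_rot'],s['width'],ctrl.hold_point_z)
for n in ['side','top']:
    im=ctrl.snapshot(n); cv2.imwrite(f'pics/{n}0.png',im[:,:,::-1])
    c=ctrl.get_calibration(n); print(n,c)
E
```

```text
pics
0.0 [ 0.12871917 -0.5088096   0.40407347] [-7.10109309e-04  9.92333881e-01  1.23583804e-01 -9.38510067e-05] 0.08581420945727067 0.1547
side {'camera_matrix': array([[534.94114358,   0.        , 280.38274287],
       [  0.        , 534.94114358, 210.96438547],
       [  0.        ,   0.        ,   1.        ]]), 'view': array([[-0.80998853, -0.58601714,  0.02241624,  0.46265925],
       [ 0.30010011, -0.38135011,  0.87436378, -0.27961906],
       [-0.50384372,  0.71495175,  0.48475302, -1.09549626],
       [ 0.        ,  0.        ,  0.        ,  1.        ]])}
top {'camera_matrix': array([[453.33015839,   0.        , 276.77540546],
       [  0.        , 453.33015839, 210.44199616],
       [  0.        ,   0.        ,   1.        ]]), 'view': array([[-0.01043673, -0.99951226,  0.02943312, -0.04223094],
       [ 0.99629263, -0.00788042,  0.08566737, -0.57485232],
       [-0.08539364,  0.03021809,  0.99588895, -1.34602353],
       [ 0.        ,  0.        ,  0.        ,  1.        ]])}
```

View pics/side0.png

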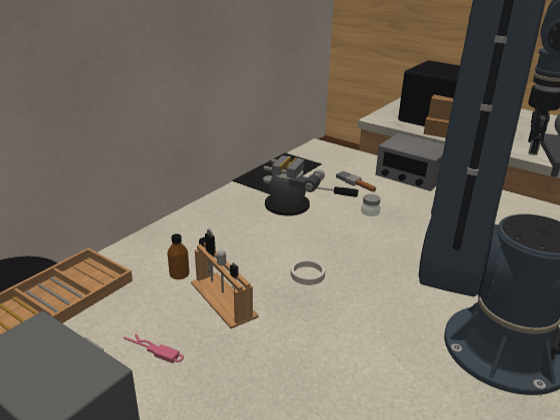

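View pics/top0.png

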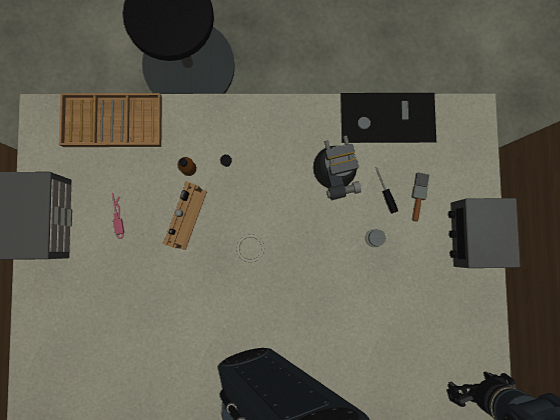

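Run:
```python
import cv2
t=cv2.imread('pics/top0.png'); s=cv2.imread('pics/side0.png')
R=lambda im,x,y,w,h,k:cv2.resize(im[y:y+h,x:x+w],None,fx=k,fy=k,interpolation=cv2.INTER_CUBIC)
cv2.imwrite('pics/a.png',R(t,300,125,100,75,8))
cv2.imwrite('pics/b.png',R(t,150,170,100,85,7))
cv2.imwrite('pics/c.png',R(s,180,220,90,75,8))
cv2.imwrite('pics/d.png',R(s,250,145,90,75,8))
```

```text
(no output)
```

View pics/a.png

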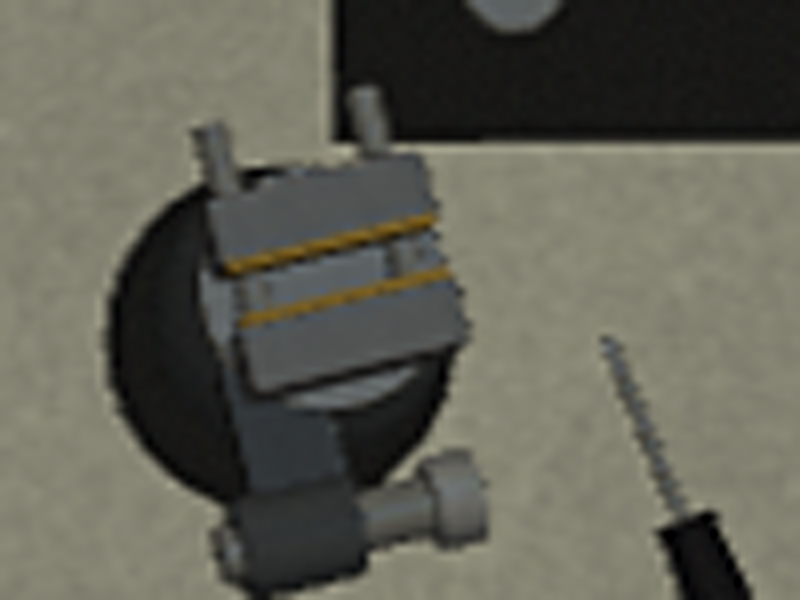

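View pics/b.png

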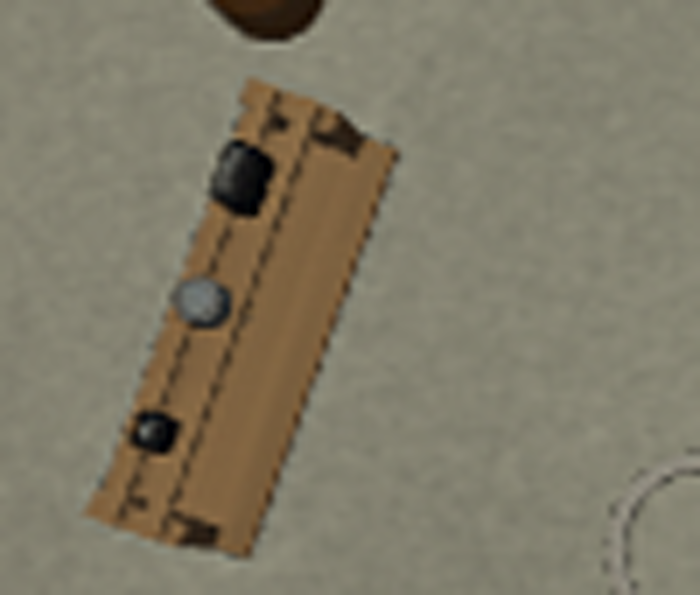

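View pics/c.png

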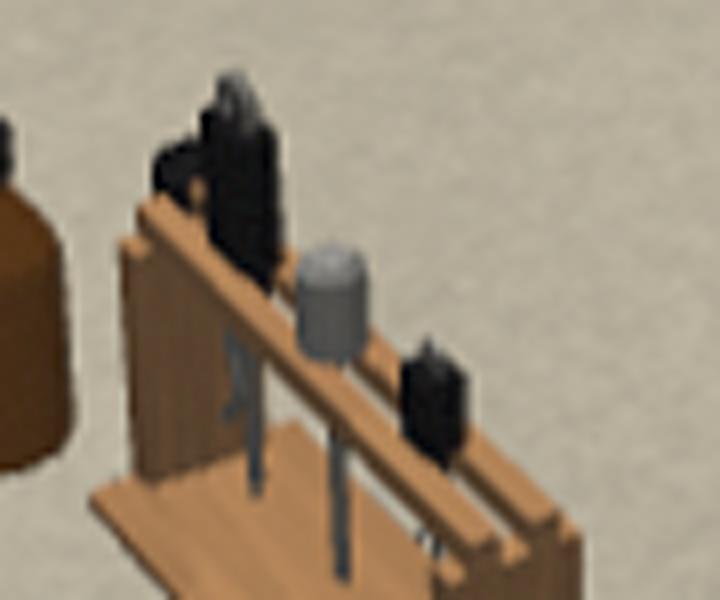

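View pics/d.png

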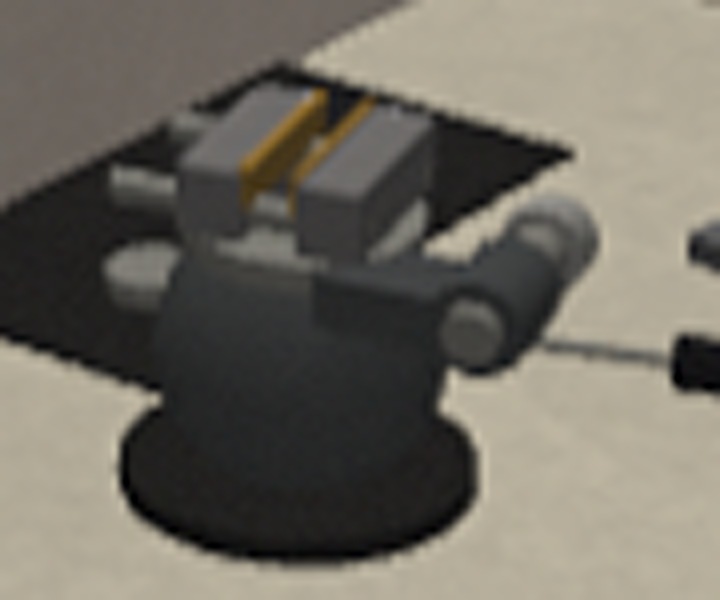

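The side and top views show what could be taken for the clip:
- black large tab at top (184,195), side (209,243)
- small black tab at top (172,231)
- aluminium-headed drift at top (179,213)
- pink look-alike at top (118,217)

By its size and the coil and bow visible in the crop, the large black one at the far end is the one I want. Next I'll fit the poses.

```bash
cat > h.py <<'E'
import numpy as np, cv2
from plant import ctrl
from scipy.optimize import least_squares
C={n:ctrl.get_calibration(n) for n in('side','top')}
def proj(n,p):
    p=np.atleast_2d(p).astype(float); V=C[n]['view']; K=C[n]['camera_matrix']
    c=p@V[:3,:3].T+V[:3,3]; c=c*[1,-1,-1]; u=c@K.T
    return u[:,:2]/u[:,2:]
def ray(n,uv,z):
    V=C[n]['view'];K=C[n]['camera_matrix'];o=-V[:3,:3].T@V[:3,3]
    d=np.linalg.inv(K)@[uv[0],uv[1],1]; d=V[:3,:3].T@(d*[1,-1,-1]); return o+d*(z-o[2])/d[2]
def T(x,y,a,p):
    p=np.atleast_2d(p); c,s=np.cos(a),np.sin(a)
    return np.c_[x+c*p[:,0]-s*p[:,1],y+s*p[:,0]+c*p[:,1],p[:,2]]
def crop(n0,im,x,y,w,h,k,polys,out):
    o=cv2.resize(im[y:y+h,x:x+w],None,fx=k,fy=k,interpolation=cv2.INTER_CUBIC)
    for p,col in polys:
        q=((proj(n0,p)-[x,y]+.5)*k).astype(int); cv2.polylines(o,[q.reshape(-1,1,2)],False,col,1)
    cv2.imwrite(out,o)
def ringy(x,y,z,r): # ring about y axis
    t=np.linspace(0,2*np.pi,40); return np.c_[x+r*np.cos(t),0*t+y,z+r*np.sin(t)]
def ringz(x,y,z,r):
    t=np.linspace(0,2*np.pi,60); return np.c_[x+r*np.cos(t),y+r*np.sin(t),0*t+z]
E
cat > fit.py <<'E'
from h import *
for n in C:
    V=C[n]['view'];print(n,-V[:3,:3].T@V[:3,3])
f8=lambda o,k,u:(u[0]/k+o[0]-.5,u[1]/k+o[1]-.5)
# vise
A=(300,125);D=(250,145)
def vp(e):
    return [('top',f8(A,8,(282,337)),(0,0,.004)),
     ('top',f8(A,8,(487,498)),(-.085,-.010-e,.105)),
     ('top',f8(A,8,(427,507)),(-.085,.008-e,.105)),
     ('top',f8(A,8,(368,522)),(-.085,.010,.110)),
     ('side',f8(D,8,(470,335)),(-.085,.086-e,.105)),
     ('side',f8(D,8,(298,480)),(0,0,.004))]
def res(q):
    return np.concatenate([proj(n,T(*q[:3],[p]))[0]-u for n,u,p in vp(q[3])])
r=least_squares(res,[.7,-.17,.26,.025]);print('vise',r.x,r.fun.round(1))
B=(150,170);S=(180,220)
rp=[('top',f8(B,7,(242,178)),(.055,0,.146)),('top',f8(B,7,(202,303)),(0,0,.130)),('top',f8(B,7,(155,432)),(-.055,0,.126)),
('side',f8(S,8,(240,190)),(.055,0,.123)),('side',f8(S,8,(333,305)),(0,0,.115)),('side',f8(S,8,(433,410)),(-.055,0,.113)),
('top',f8(B,7,(250,555)),(-.095,-.035,.0)),('top',f8(B,7,(400,152)),(.095,-.035,.01))]
def rr(q): return np.concatenate([proj(n,T(*q[:3],[p]))[0]-u for n,u,p in rp])
k=least_squares(rr,[.6,.2,-.3]);print('rack',k.x,k.fun.round(1))
t=cv2.imread('pics/top0.png');s=cv2.imread('pics/side0.png')
x,y,a,e=r.x
G=(0,255,0);Y=(0,255,255);M=(255,0,255)
P=[(T(x,y,a,ringz(0,0,.0,.068)),G)]+[(T(x,y,a,ringy(-.085,yy,.105,rad)),c) for yy,rad,c in((.01,.019,G),(.054,.019,G),(-.01-e,.017,Y),(.008-e,.017,Y),(.086-e,.011,M))]
crop('top',t,300,125,100,75,8,P,'pics/va.png');crop('side',s,250,145,90,75,8,P,'pics/vd.png')
X,Yy,b=k.x
def box(cx,cy,hx,hy,z):return T(X,Yy,b,np.array([[cx-hx,cy-hy,z],[cx+hx,cy-hy,z],[cx+hx,cy+hy,z],[cx-hx,cy+hy,z],[cx-hx,cy-hy,z]]))
P=[(box(0,0,.095,.035,0),G),(box(0,.009,.095,.0045,.1),G),(box(0,-.009,.095,.0045,.1),G),(box(.055,0,.013,.007,.1),M),(box(.055,0,.013,.007,.146),M),(box(-.055,0,.008,.007,.126),Y),(box(-.055,0,.008,.007,.1),Y)]
crop('top',t,150,170,100,85,7,P,'pics/rb.png');crop('side',s,180,220,90,75,8,P,'pics/rc.png')
c=T(X,Yy,b,[[.055,0,.123]])[0];print('clip',c)
print('hole home',T(x,y,a,[[-.085,.07,.105]])[0],'knob now',T(x,y,a,[[-.085,-.01-e,.105]])[0])
E
python3 fit.py
```

```text
side [-0.09329652  0.94772047  0.76516282]
top [ 0.45733853 -0.00606616  1.39097903]
vise [ 0.7104418  -0.22957649  0.23646479  0.02502073] [-0.1  0.4 -1.  -0.6  0.5 -0.3 -0.9 -0.1  0.7 -0.1  0.9 -1.7]
rack [ 0.56167624  0.23229051 -0.35927188] [-0.8 -1.5 -1.2 -0.2 -1.4  0.1  0.9 -1.2  1.1 -0.8  1.1 -0.6 -0.5  0.5
 -0.1 -0.6]
clip [0.61316466 0.21295291 0.123     ]
hole home [ 0.61140845 -0.18143715  0.105     ] knob now [ 0.63601137 -0.28353539  0.105     ]
```

View pics/va.png

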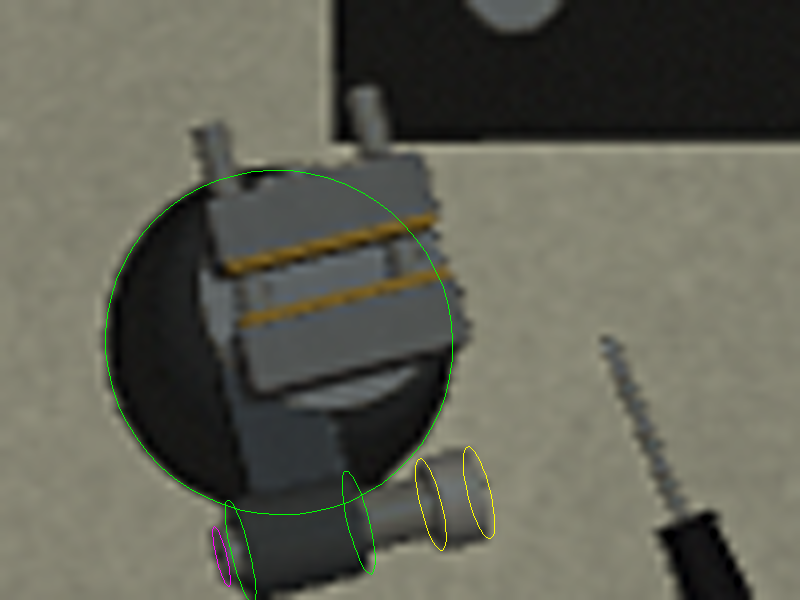

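View pics/vd.png

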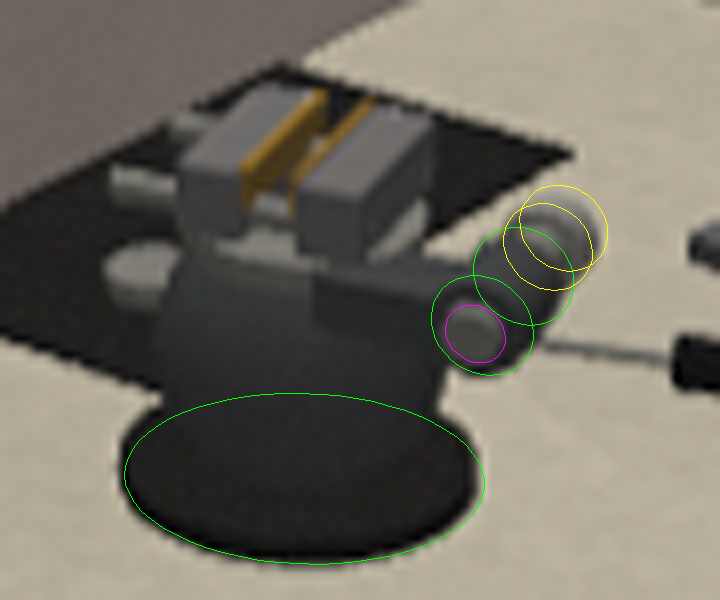

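View pics/rb.png

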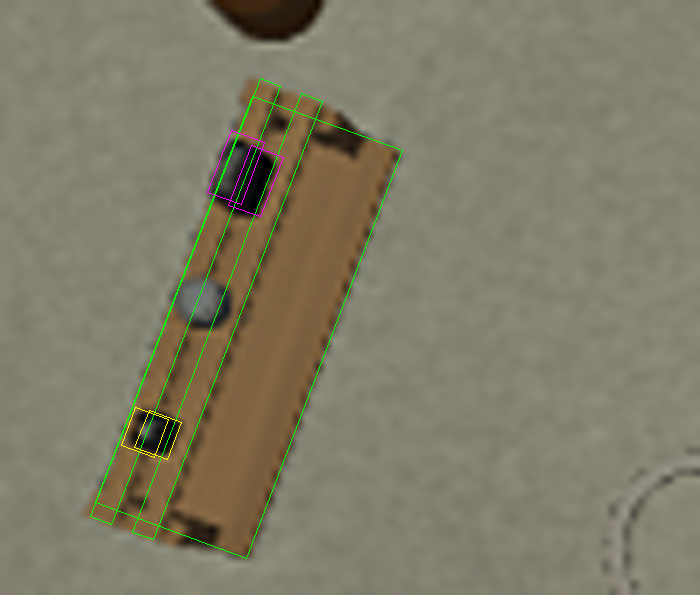

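View pics/rc.png

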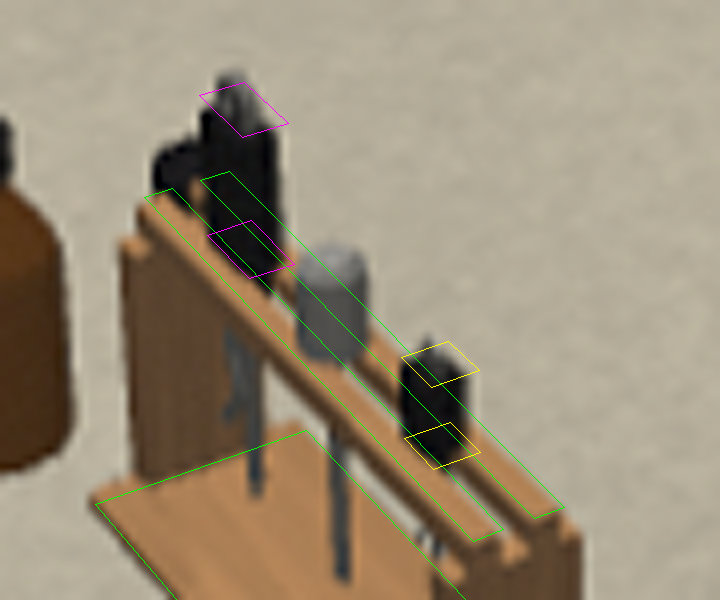

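```bash
cat >> h.py <<'E'
from scipy.spatial.transform import Rotation as R
VX,VY,VA,VE=.7104,-.2296,.2365,.025
def rot(q): return R.from_quat([q[1],q[2],q[3],q[0]])
def goal(p,Rg=None,s=None):
    s=s or ctrl.sense(); r=rot(s['eef_rot']); d=r.inv().apply(np.array(p)-s['tool_pos'])*1000
    rv=(r.inv()*Rg).as_rotvec() if Rg is not None else np.zeros(3)
    print('t',round(s['clock'],2),'lin',d.round(1),'rot',rv.round(4),'F',np.round(s['ft_force'],1),'w',round(s['width'],4)); return d,rv
def frame(x,z):
    z=z/np.linalg.norm(z); x=x-z*(x@z); x/=np.linalg.norm(x); return R.from_matrix(np.c_[x,np.cross(z,x),z])
E
python3 - <<'E'
from h import *
c,s=np.cos(VA),np.sin(VA)
Rg=frame(np.array([c,s,0.]),np.array([0,0,-1.]))
p=T(VX,VY,VA,[[-.085,-.035-.045,.263]])[0]; print(p); goal(p+[0,0,.10],Rg)
print(ctrl.sense()['qpos'])
E
```

```text
[ 0.64651018 -0.32728875  0.263     ]
t 0.1 lin [546.5 -48.9  41.2] rot [-0.0013  0.      0.0113] F [-1.3  0.4 -0.3] w 0.0852
[-1.32302529e+00  2.38719862e-01 -1.41718823e-02  1.31923926e+00
 -1.76213878e-05  1.57081014e+00]
```

apply_moves(deltas=[{"linear": [60, -5, 0], "delta_rot": [0, 0, 0], "hand": 0}, {"linear": [120, -11, 5], "delta_rot": [0, 0, 0], "hand": 0}, {"linear": [180, -16, 10], "delta_rot": [0, 0, 0], "hand": 0}, {"linear": [240, -22, 15], "delta_rot": [0, 0, 0], "hand": 0}, {"linear": [300, -27, 20], "delta_rot": [0, 0, 0], "hand": 0}, {"linear": [360, -32, 25], "delta_rot": [0, 0, 0.011], "hand": 0}, {"linear": [420, -38, 30], "delta_rot": [0, 0, 0.011], "hand": 0}, {"linear": [480, -43, 36], "delta_rot": [0, 0, 0.011], "hand": 0}], grip_force=60)

```text
clock: 1.1
tool_pos: [0.5853, -0.3485, 0.3682]
eef_rot: [-0.0, 0.993, 0.118, -0.0]
ft_force: [-0.1, -0.5, 0.4]
width: 0.0001
```

apply_moves(deltas=[{"linear": [50, -5, 4], "delta_rot": [0, 0, 0], "hand": 0}, {"linear": [66, -6, 20], "delta_rot": [0, 0, 0], "hand": 0}, {"linear": [66, -6, 60], "delta_rot": [0, 0, 0], "hand": 0}, {"linear": [66, -6, 105], "delta_rot": [0, 0, 0], "hand": 0}, {"linear": [66, -6, 105], "delta_rot": [0, 0, 0], "hand": 0}, {"linear": [66, -6, 105], "delta_rot": [0, 0, 0], "hand": 0}])

```text
clock: 1.85
tool_pos: [0.6462, -0.3288, 0.2651]
eef_rot: [0.0, 0.993, 0.118, 0.0]
ft_force: [-0.4, -0.0, 0.6]
width: 0.0001
```

Run:
```python
from h import *
c,s=np.cos(VA),np.sin(VA)
Rg=frame(np.array([c,s,0.]),np.array([0,0,-1.]))
p=T(VX,VY,VA,[[-.085,-.035-.045,.263]])[0]; goal(p,Rg)
im=ctrl.snapshot('side')[:,:,::-1];im2=ctrl.snapshot('top')[:,:,::-1]
a=cv2.resize(im[120:220,240:370],None,fx=4,fy=4,interpolation=2);b=cv2.resize(im2[120:220,290:420],None,fx=4,fy=4,interpolation=2)
cv2.imwrite('pics/p1.png',cv2.resize(np.hstack([a,b]),None,fx=.75,fy=.75))
```

```text
t 1.85 lin [ 0.7 -1.4  2.1] rot [ 0.0006 -0.0008 -0.0003] F [-0.4 -0.   0.6] w 0.0001
```

View pics/p1.png

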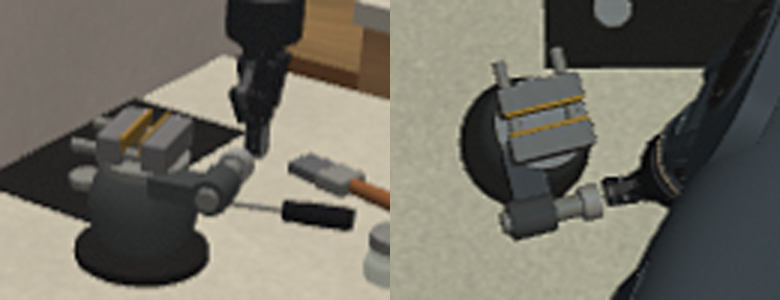

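apply_moves(deltas=[{"linear": [0, -14, 2], "delta_rot": [0, 0, 0], "hand": 0}, {"linear": [0, -26, 2], "delta_rot": [0, 0, 0], "hand": 0}, {"linear": [0, -34, 2], "delta_rot": [0, 0, 0], "hand": 0}, {"linear": [0, -40, 2], "delta_rot": [0, 0, 0], "hand": 0}, {"linear": [0, -45, 2], "delta_rot": [0, 0, 0], "hand": 0}, {"linear": [0, -50, 2], "delta_rot": [0, 0, 0], "hand": 0}])

```text
clock: 2.7
tool_pos: [0.6347, -0.2797, 0.2621]
eef_rot: [0.0, 0.993, 0.118, 0.0]
ft_force: [0.3, -3.2, 3.1]
width: -0.0
```

apply_moves(deltas=[{"linear": [0, -2, 0], "delta_rot": [0, 0, 0], "hand": 0}, {"linear": [0, -3, 0], "delta_rot": [0, 0, 0], "hand": 0}])

```text
clock: 2.95
tool_pos: [0.634, -0.2767, 0.2619]
eef_rot: [0.0, 0.993, 0.118, 0.0]
ft_force: [0.8, -3.5, 2.8]
width: -0.0001
```

Still sliding at about 3.5 N, so I'll keep going.

apply_moves(deltas=[{"linear": [0, -1, 0], "delta_rot": [0, 0, 0], "hand": 0}, {"linear": [0, -2, 0], "delta_rot": [0, 0, 0], "hand": 0}, {"linear": [0, -3, 0], "delta_rot": [0, 0, 0], "hand": 0}])

```text
clock: 3.32
tool_pos: [0.6333, -0.2738, 0.2617]
eef_rot: [-0.0, 0.993, 0.118, 0.0]
ft_force: [1.8, -3.9, 3.3]
width: 0.0001
```

Run:
```python
from h import *
s=ctrl.sense();p=s['tool_pos']-[VX,VY,0];c,si=np.cos(VA),np.sin(VA);print('vise y of tool',-si*p[0]+c*p[1],'x',c*p[0]+si*p[1])
im=ctrl.snapshot('side')[:,:,::-1];cv2.imwrite('pics/p2s.png',im);im2=ctrl.snapshot('top')[:,:,::-1];cv2.imwrite('pics/p2t.png',im2)
a=cv2.resize(im[140:215,250:340],None,fx=4,fy=4,interpolation=2);b=cv2.resize(im2[125:200,300:390],None,fx=4,fy=4,interpolation=2)
cv2.imwrite('pics/p2.png',np.hstack([a,b]))
```

```text
vise y of tool -0.024861909146167063 x -0.08532467889220119
```

View pics/p2.png

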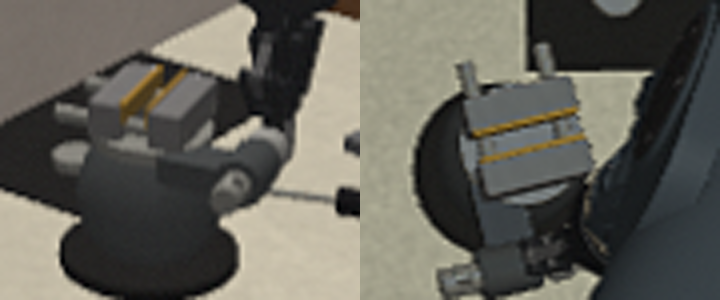

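apply_moves(deltas=[{"linear": [0, -1, 0], "delta_rot": [0, 0, 0], "hand": 0}, {"linear": [0, -2, 0], "delta_rot": [0, 0, 0], "hand": 0}])

```text
clock: 3.68
tool_pos: [0.6328, -0.2718, 0.2617]
eef_rot: [-0.0, 0.993, 0.118, 0.0]
ft_force: [1.9, -3.9, 2.7]
width: -0.0003
```

apply_moves(deltas=[{"linear": [0, -1, 0], "delta_rot": [0, 0, 0], "hand": 0}, {"linear": [0, -2, 0], "delta_rot": [0, 0, 0], "hand": 0}])

```text
clock: 3.92
tool_pos: [0.6323, -0.2698, 0.2617]
eef_rot: [-0.0, 0.993, 0.118, 0.0]
ft_force: [2.4, -3.5, 2.0]
width: -0.0002
```

apply_moves(deltas=[{"linear": [0, -1, 0], "delta_rot": [0, 0, 0], "hand": 0}, {"linear": [0, -2, 0], "delta_rot": [0, 0, 0], "hand": 0}])

```text
clock: 4.18
tool_pos: [0.6321, -0.2691, 0.2618]
eef_rot: [0.002, 0.993, 0.118, 0.0]
ft_force: [5.0, -13.5, -0.8]
width: -0.0001
```

apply_moves(deltas=[{"linear": [0, -1, 0], "delta_rot": [0, 0, 0], "hand": 0}, {"linear": [0, -2, 0], "delta_rot": [0, 0, 0], "hand": 0}])

```text
clock: 4.42
tool_pos: [0.6319, -0.2685, 0.2619]
eef_rot: [0.003, 0.993, 0.117, 0.001]
ft_force: [7.3, -22.4, -3.1]
width: 0.0
```

apply_moves(deltas=[{"linear": [0, 20, 0], "delta_rot": [0, 0, 0], "hand": 0}, {"linear": [0, 30, -40], "delta_rot": [0, 0, 0], "hand": 0}, {"linear": [0, 30, -100], "delta_rot": [0, 0, 0], "hand": 45}, {"linear": [0, 30, -150], "delta_rot": [0, 0, 0], "hand": 45}, {"linear": [0, 30, -150], "delta_rot": [0, 0, 0], "hand": 45}])

```text
clock: 5.05
tool_pos: [0.6383, -0.2948, 0.4158]
eef_rot: [0.001, 0.993, 0.118, 0.002]
ft_force: [-0.2, -0.1, -1.4]
width: 0.045
```

Run:
```python
from h import *
a=-.359
Rg=frame(np.array([np.cos(a),np.sin(a),0.]),np.array([0,0,-1.]))
goal([.6132,.2130,.40],Rg)
im=ctrl.snapshot('side')[:,:,::-1];cv2.imwrite('pics/p3s.png',im)
cv2.imwrite('pics/p3.png',cv2.resize(im[145:220,250:340],None,fx=8,fy=8,interpolation=2))
```

```text
t 5.05 lin [  94.9 -499.5   15.1] rot [ 0.001  -0.0047  0.5962] F [-0.2 -0.1 -1.4] w 0.045
```

View pics/p3.png

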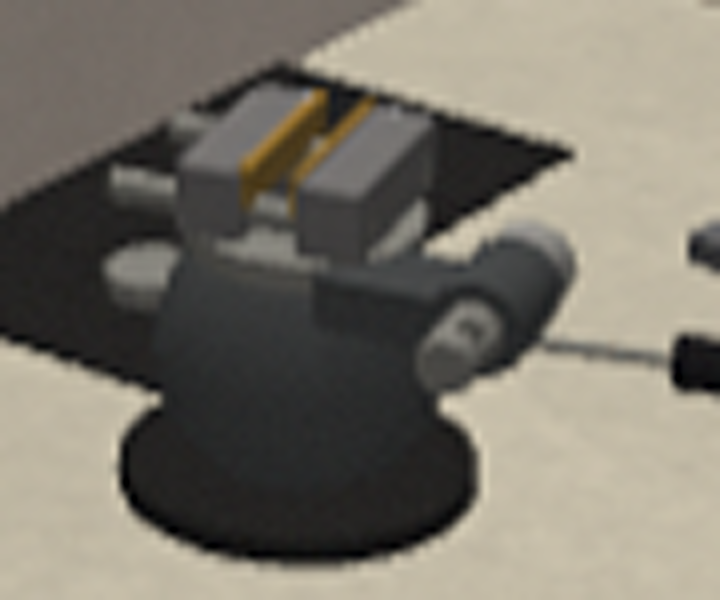

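The pin is home against the lug and the hole mouth shows clear at crop (472,328). Now to the rack.

apply_moves(deltas=[{"linear": [12, -62, 0], "delta_rot": [0, 0, 0.07], "hand": 45}, {"linear": [24, -124, 2], "delta_rot": [0, 0, 0.15], "hand": 45}, {"linear": [36, -186, 4], "delta_rot": [0, 0, 0.22], "hand": 45}, {"linear": [47, -248, 6], "delta_rot": [0, 0, 0.3], "hand": 45}, {"linear": [59, -310, 8], "delta_rot": [0, 0, 0.37], "hand": 45}, {"linear": [71, -372, 10], "delta_rot": [0, 0, 0.45], "hand": 45}, {"linear": [83, -434, 12], "delta_rot": [0, 0, 0.52], "hand": 45}, {"linear": [95, -499, 15], "delta_rot": [0, -0.004, 0.596], "hand": 45}])

```text
clock: 6.1
tool_pos: [0.5888, -0.1029, 0.3985]
eef_rot: [-0.039, 0.995, -0.095, -0.002]
ft_force: [-0.3, 0.1, -0.4]
width: 0.0454
```

Run:
```python
from h import *
a=-.359
Rg=frame(np.array([np.cos(a),np.sin(a),0.]),np.array([0,0,-1.]))
goal([.6132,.2130,.33],Rg)
```

```text
t 6.1 lin [ -34.6 -308.6   92.9] rot [-0.0757  0.0182  0.1694] F [-0.3  0.1 -0.4] w 0.0454
```

apply_moves(deltas=[{"linear": [0, 0, 0], "delta_rot": [0, 0, 0], "hand": 45}, {"linear": [0, 0, 0], "delta_rot": [0, 0, 0], "hand": 45}, {"linear": [0, 0, 0], "delta_rot": [0, 0, 0], "hand": 45}])

```text
clock: 6.48
tool_pos: [0.5899, -0.1005, 0.3995]
eef_rot: [-0.039, 0.995, -0.092, -0.001]
ft_force: [-0.3, 0.3, 0.1]
width: 0.0448
```

Run:
```python
from h import *
a=-.359
Rg=frame(np.array([np.cos(a),np.sin(a),0.]),np.array([0,0,-1.]))
goal([.6132,.2130,.40],Rg);print(ctrl.sense()['qpos'].round(3))
```

```text
t 6.47 lin [ -34.7 -311.6   23.7] rot [-0.0755  0.0164  0.1738] F [-0.3  0.3  0.1] w 0.0448
[-0.186  0.372  0.165  1.373  0.077  3.141]
```

q6 has hit its range limit, so I'll take the half-turn grasp instead (q6 ≈ 0.69).

Run:
```python
from h import *
for a in (1.2,):
    Rg=frame(np.array([np.cos(a),np.sin(a),0.]),np.array([0,0,-1.]))
    goal([.605,.10,.40],Rg)
```

```text
t 6.47 lin [ -22.  -199.3   15. ] rot [-0.0707 -0.0448 -1.3844] F [-0.3  0.3  0.1] w 0.0448
```

apply_moves(deltas=[{"linear": [-3, -25, 2], "delta_rot": [-0.009, -0.006, -0.173], "hand": 45}, {"linear": [-6, -50, 4], "delta_rot": [-0.018, -0.011, -0.346], "hand": 45}, {"linear": [-8, -75, 6], "delta_rot": [-0.026, -0.017, -0.519], "hand": 45}, {"linear": [-11, -100, 8], "delta_rot": [-0.035, -0.022, -0.692], "hand": 45}, {"linear": [-14, -125, 9], "delta_rot": [-0.044, -0.028, -0.865], "hand": 45}, {"linear": [-16, -150, 11], "delta_rot": [-0.053, -0.034, -1.038], "hand": 45}, {"linear": [-19, -175, 13], "delta_rot": [-0.062, -0.039, -1.211], "hand": 45}, {"linear": [-22, -199, 15], "delta_rot": [-0.071, -0.045, -1.384], "hand": 45}])

```text
clock: 7.48
tool_pos: [0.6049, 0.1013, 0.4]
eef_rot: [0.0, 0.823, 0.567, -0.0]
ft_force: [-0.0, 0.6, 0.0]
width: 0.0451
```

Run:
```python
from h import *
a=np.pi-.359
Rg=frame(np.array([np.cos(a),np.sin(a),0.]),np.array([0,0,-1.]))
goal([.6132,.2130,.40],Rg);print(ctrl.sense()['qpos'].round(3))
```

```text
t 7.47 lin [107.3 -32.   -0. ] rot [ 1.0000e-04  9.0000e-04 -1.5761e+00] F [-0.   0.6  0. ] w 0.0451
[ 1.660e-01  3.940e-01  2.010e-01  1.377e+00 -1.000e-03  2.101e+00]
```

apply_moves(deltas=[{"linear": [15, -5, 0], "delta_rot": [0, 0, -0.18], "hand": 45}, {"linear": [30, -9, 0], "delta_rot": [0, 0, -0.36], "hand": 45}, {"linear": [50, -14, 0], "delta_rot": [0, 0, -0.54], "hand": 45}, {"linear": [70, -20, 0], "delta_rot": [0, 0, -0.72], "hand": 45}, {"linear": [90, -27, 0], "delta_rot": [0, 0, -0.9], "hand": 45}, {"linear": [107, -32, 0], "delta_rot": [0, 0, -1.08], "hand": 45}, {"linear": [107, -32, 0], "delta_rot": [0, 0, -1.26], "hand": 45}, {"linear": [107, -32, 0], "delta_rot": [0, 0, -1.44], "hand": 45}])

```text
clock: 8.48
tool_pos: [0.6137, 0.2122, 0.3998]
eef_rot: [0.0, 0.245, 0.97, -0.0]
ft_force: [0.5, -0.4, -0.7]
width: 0.0449
```

apply_moves(deltas=[{"linear": [0, 0, 30], "delta_rot": [0, 0, -0.135], "hand": 45}, {"linear": [0, 0, 60], "delta_rot": [0, 0, -0.135], "hand": 45}, {"linear": [0, 0, 70], "delta_rot": [0, 0, -0.135], "hand": 45}, {"linear": [0, 0, 70], "delta_rot": [0, 0, -0.135], "hand": 45}])

```text
clock: 8.98
tool_pos: [0.6137, 0.2114, 0.3299]
eef_rot: [-0.0, 0.182, 0.983, -0.0]
ft_force: [-0.0, 0.5, 0.3]
width: 0.0446
```

Run:
```python
from h import *
a=np.pi-.359
Rg=frame(np.array([np.cos(a),np.sin(a),0.]),np.array([0,0,-1.]))
goal([.6132,.2130,.283],Rg);print(ctrl.sense()['qpos'].round(3))
im=ctrl.snapshot('side')[:,:,::-1];im2=ctrl.snapshot('top')[:,:,::-1]
a=cv2.resize(im[195:295,160:260],None,fx=4,fy=4,interpolation=2);b=cv2.resize(im2[150:250,130:230],None,fx=4,fy=4,interpolation=2)
cv2.imwrite('pics/p4.png',np.hstack([a,b]))
```

```text
t 8.97 lin [ 1.1  1.4 46.9] rot [-0.001  -0.0002 -0.0077] F [-0.   0.5  0.3] w 0.0446
[ 3.320e-01  4.820e-01  1.630e-01  1.253e+00 -1.000e-03  6.980e-01]
```

View pics/p4.png

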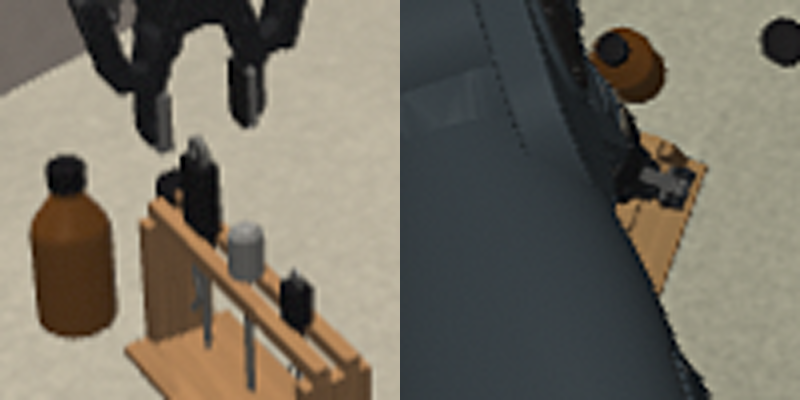

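apply_moves(deltas=[{"linear": [1, 3, 20], "delta_rot": [0, 0, -0.008], "hand": 45}, {"linear": [1, 3, 47], "delta_rot": [0, 0, -0.008], "hand": 45}, {"linear": [1, 3, 47], "delta_rot": [0, 0, -0.008], "hand": 45}, {"linear": [1, 3, 47], "delta_rot": [0, 0, -0.008], "hand": 22}, {"linear": [1, 3, 47], "delta_rot": [0, 0, -0.008], "hand": 22}], grip_force=20)

```text
clock: 9.7
tool_pos: [0.6144, 0.2142, 0.2847]
eef_rot: [0.001, 0.179, 0.984, 0.0]
ft_force: [-0.7, -0.3, 0.3]
width: 0.0223
```

Run:
```python
from h import *
a=np.pi-.359
Rg=frame(np.array([np.cos(a),np.sin(a),0.]),np.array([0,0,-1.]))
goal([.6132,.2130,.283],Rg)
im=ctrl.snapshot('side')[:,:,::-1]
cv2.imwrite('pics/p5.png',cv2.resize(im[205:295,170:260],None,fx=7,fy=7,interpolation=2))
```

```text
t 9.7 lin [ 0.7 -1.6  1.7] rot [ 0.001   0.0023 -0.0002] F [-0.7 -0.3  0.3] w 0.0223
```

View pics/p5.png

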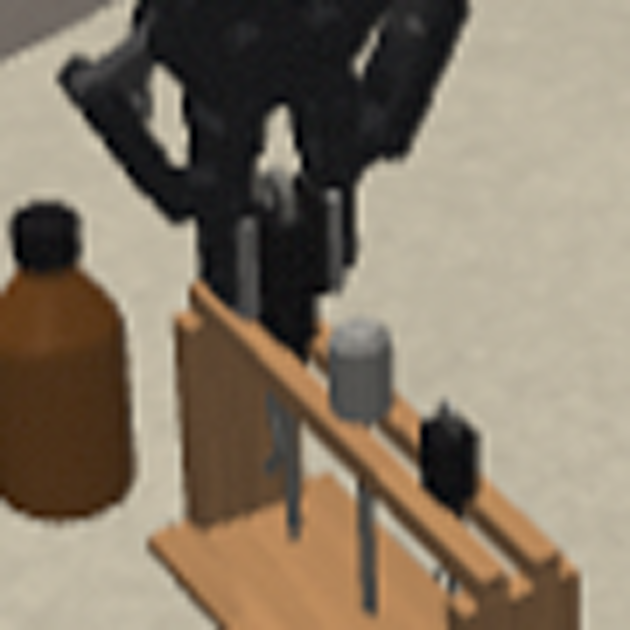

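The tab sits centred between the pads (crop 262–325). Closing.

apply_moves(deltas=[{"linear": [0, 0, 0], "delta_rot": [0, 0, 0], "hand": 10}, {"linear": [0, 0, 0], "delta_rot": [0, 0, 0], "hand": 10}, {"linear": [0, 0, 0], "delta_rot": [0, 0, 0], "hand": 10}], grip_force=30)

```text
clock: 10.12
tool_pos: [0.6142, 0.2141, 0.2841]
eef_rot: [0.001, 0.179, 0.984, 0.0]
ft_force: [-0.3, 0.9, 6.1]
width: 0.0139
```

apply_moves(deltas=[{"linear": [0, 0, 0], "delta_rot": [0, 0, 0], "hand": 5}, {"linear": [0, 0, 0], "delta_rot": [0, 0, 0], "hand": 5}, {"linear": [0, 0, -40], "delta_rot": [0, 0, 0], "hand": 5}, {"linear": [0, 0, -90], "delta_rot": [0, 0, 0], "hand": 5}, {"linear": [0, 0, -140], "delta_rot": [0, 0, 0], "hand": 5}, {"linear": [0, 0, -140], "delta_rot": [0, 0, 0], "hand": 5}], grip_force=100)

```text
clock: 10.88
tool_pos: [0.6143, 0.2144, 0.4276]
eef_rot: [0.003, 0.179, 0.984, 0.002]
ft_force: [0.4, -0.5, -1.6]
width: 0.0128
```

Run:
```python
from h import *
im=ctrl.snapshot('side')[:,:,::-1];im2=ctrl.snapshot('top')[:,:,::-1]
a=cv2.resize(im[165:295,160:260],None,fx=4,fy=4,interpolation=2);b=cv2.resize(im2[140:270,130:230],None,fx=4,fy=4,interpolation=2)
cv2.imwrite('pics/p6.png',np.hstack([a,b]))
# goal above hole, tilted
c,s=np.cos(VA),np.sin(VA);vx=np.array([c,s,0]);hz=np.cos(np.pi/6)*np.array([0,0,1])-np.sin(np.pi/6)*vx
Rg=frame(-vx,-hz)  # tool x opposite clip x (clip x ~ +vise x)
h=T(VX,VY,VA,[[-.085,.07,.105]])[0]
for d in (.16,):
    p=h+hz*(d+.0055+.1547);print(p);goal(p,Rg)
goal([.61,.0,.43],None);print(ctrl.sense()['qpos'].round(3))
```

```text
[ 0.4557215  -0.21897582  0.38230133]
t 10.97 lin [  -4.1 -461.1   40.9] rot [-0.1562 -0.507  -0.5817] F [-1.   0.7 -2.1] w 0.0125
t 10.97 lin [ -71.6 -201.9   -6.8] rot [0. 0. 0.] F [-1.   0.7 -2.1] w 0.0125
[ 3.360e-01  4.580e-01  3.620e-01  1.474e+00 -1.000e-03  6.950e-01]
```

View pics/p6.png

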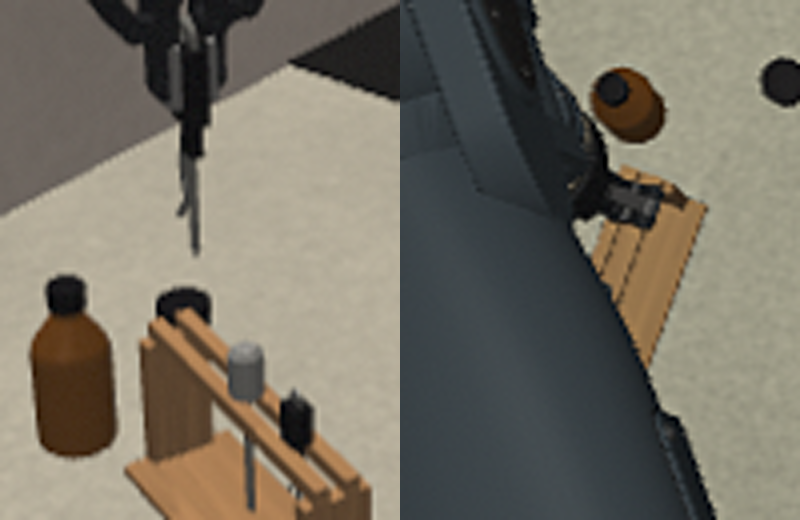

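Clip is held, with the bow towards +x and the rack items undisturbed. Moving to the tilted pose above the hole.

apply_moves(deltas=[{"linear": [0, -46, 0], "delta_rot": [0, 0, -0.058], "hand": 5}, {"linear": [0, -92, 0], "delta_rot": [-0.016, -0.05, -0.116], "hand": 5}, {"linear": [-1, -138, 0], "delta_rot": [-0.031, -0.1, -0.174], "hand": 5}, {"linear": [-2, -184, 5], "delta_rot": [-0.055, -0.18, -0.25], "hand": 5}, {"linear": [-2, -230, 10], "delta_rot": [-0.08, -0.254, -0.29], "hand": 5}, {"linear": [-3, -276, 16], "delta_rot": [-0.1, -0.33, -0.36], "hand": 5}, {"linear": [-3, -322, 22], "delta_rot": [-0.12, -0.4, -0.44], "hand": 5}, {"linear": [-4, -368, 30], "delta_rot": [-0.14, -0.46, -0.52], "hand": 5}])

```text
clock: 11.98
tool_pos: [0.4868, -0.1327, 0.3916]
eef_rot: [0.234, -0.084, 0.968, 0.027]
ft_force: [0.5, 0.5, -0.9]
width: 0.0128
```

```bash
cat >> h.py <<'E'
vx=np.array([np.cos(VA),np.sin(VA),0]);vy=np.array([-vx[1],vx[0],0]);hz=np.cos(np.pi/6)*np.array([0,0,1])-np.sin(np.pi/6)*vx; hx=np.cross(vy,hz)
RG=frame(-vx,-hz); HOLE=T(VX,VY,VA,[[-.085,.07,.105]])[0]
def ins(d,off=(0,0)): return HOLE+hz*(d+.0065+.1547)+hx*off[0]+vy*off[1]
E
python3 - <<'E'
from h import *
goal(ins(.16),RG);print(ctrl.sense()['qpos'].round(3))
E
```

```text
t 11.97 lin [ 44.5 -79.6 -14.6] rot [-0.017  -0.0475 -0.0583] F [ 0.5  0.5 -0.9] w 0.0128
[-0.327  0.034 -0.363  0.755  0.234 -0.452]
```

apply_moves(deltas=[{"linear": [22, -40, -7], "delta_rot": [-0.008, -0.024, -0.029], "hand": 5}, {"linear": [44, -80, -15], "delta_rot": [-0.017, -0.048, -0.058], "hand": 5}, {"linear": [44, -80, -15], "delta_rot": [-0.017, -0.048, -0.058], "hand": 5}, {"linear": [44, -80, -15], "delta_rot": [-0.017, -0.048, -0.058], "hand": 5}])

```text
clock: 12.48
tool_pos: [0.4565, -0.2183, 0.3842]
eef_rot: [0.256, -0.112, 0.96, 0.031]
ft_force: [-0.6, -0.8, 0.0]
width: 0.0125
```

```bash
cat > look.py <<'E'
import sys
from h import *
d=float(sys.argv[1]);n=sys.argv[2]
s=ctrl.sense();r=rot(s['eef_rot']);cz=-r.apply([0,0,1]);cx=-r.apply([1,0,0]);cy=-np.cross(cx,cz)
im=ctrl.snapshot('side')[:,:,::-1];im2=ctrl.snapshot('top')[:,:,::-1]
cv2.imwrite(f'pics/{n}_s.png',im);cv2.imwrite(f'pics/{n}_t.png',im2)
g=s['tool_pos']-cz*(.1547+.0065);tip=g-cz*.106
print('tip pred',tip,'side',proj('side',tip),'top',proj('top',tip),'hole side',proj('side',HOLE+hz*.011),'top',proj('top',HOLE+hz*.011))
rel=tip-HOLE;print('tip in hole frame mm',(np.array([rel@hx,rel@vy,rel@hz])*1000).round(1))
P=[(np.array([g,tip]),(0,255,255)),(np.array([HOLE-hz*.02,HOLE+hz*.05]),(0,255,0))]
for k,pp in(('',[]),('o',P)):
  crop('side',im,260,130,75,85,7,pp,f'pics/{n}_sc{k}.png');crop('top',im2,280,150,80,70,7,pp,f'pics/{n}_tc{k}.png')
a=cv2.imread(f'pics/{n}_sc.png');b=cv2.imread(f'pics/{n}_tc.png');h=max(a.shape[0],b.shape[0])
def jn(x,y,o):
    c=np.zeros((595,1085,3),np.uint8);c[:x.shape[0],:525]=x;c[:y.shape[0],525:1085]=y
    cv2.imwrite(o,cv2.resize(c,None,fx=.73,fy=.73,interpolation=3))
cv2.imwrite(f'pics/{n}.png',np.hstack([a,cv2.imread(f'pics/{n}_sco.png')])[:, :] if 0 else a)
goal(ins(d),RG)
E
python3 look.py .16 q1
```

```text
tip pred [ 0.58607494 -0.18706229  0.15260382] side [[317.62548047 173.70623628]] top [[328.68860409 201.88243499]] hole side [[309.90466603 184.84121735]] top [[325.1164714  196.31707382]]
tip in hole frame mm [ 1.4  0.5 54.2]
t 12.57 lin [ 2.7 -1.1  0.4] rot [ 0.0001 -0.0007 -0.0024] F [0.8 0.6 0.4] w 0.0132
```

View pics/q1_sc.png

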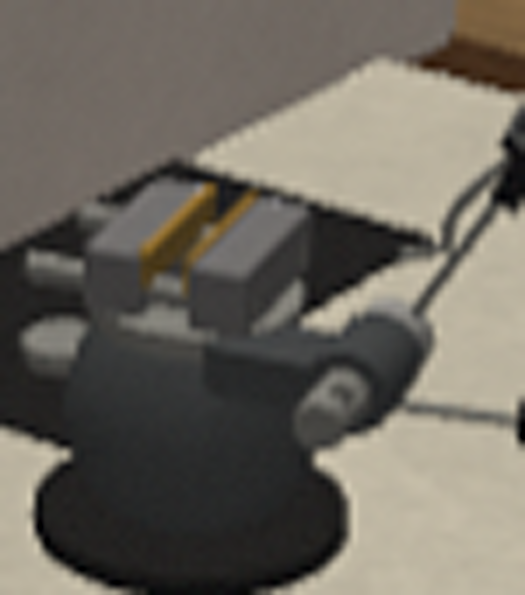

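View pics/q1_sco.png

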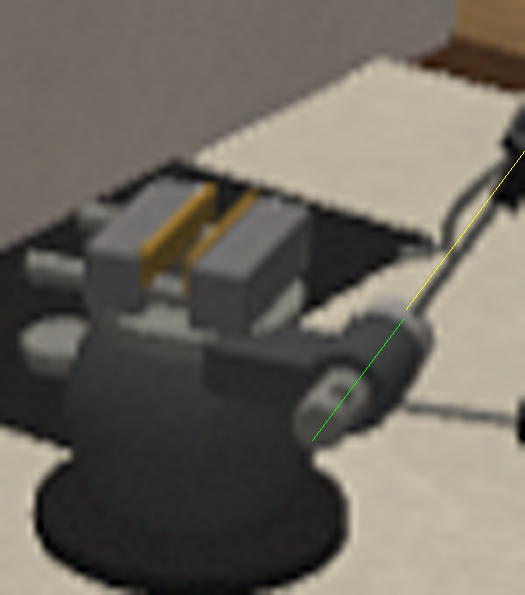

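View pics/q1_tco.png

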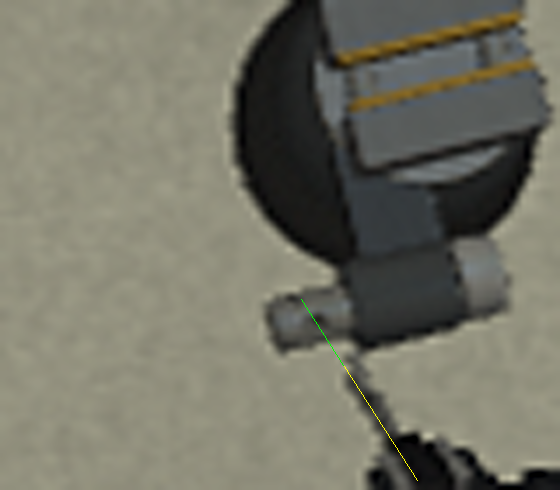

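Run:
```python
import cv2
a=cv2.imread('pics/q1_s.png')[160:200,295:335];b=cv2.imread('pics/q1_t.png')[183:223,310:350]
f=lambda i:cv2.resize(i,None,fx=16,fy=16,interpolation=2)
cv2.imwrite('pics/z1.png',f(a)[:600]);cv2.imwrite('pics/z2.png',f(b)[:600])
```

```text
(no output)
```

View pics/z1.png

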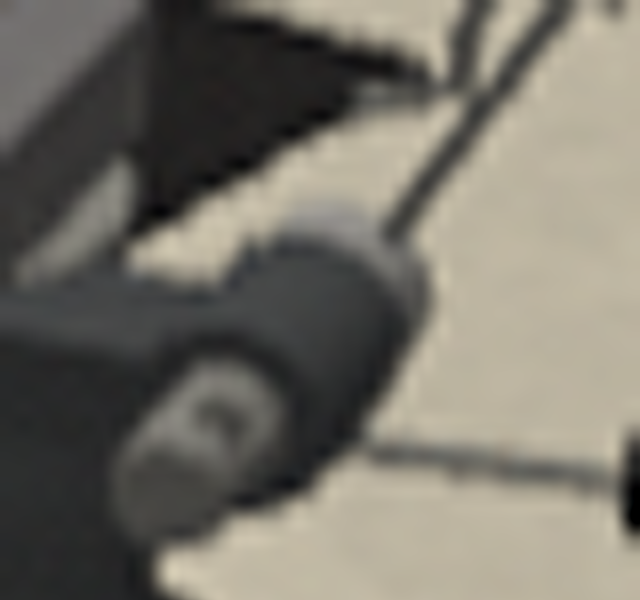

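View pics/z2.png

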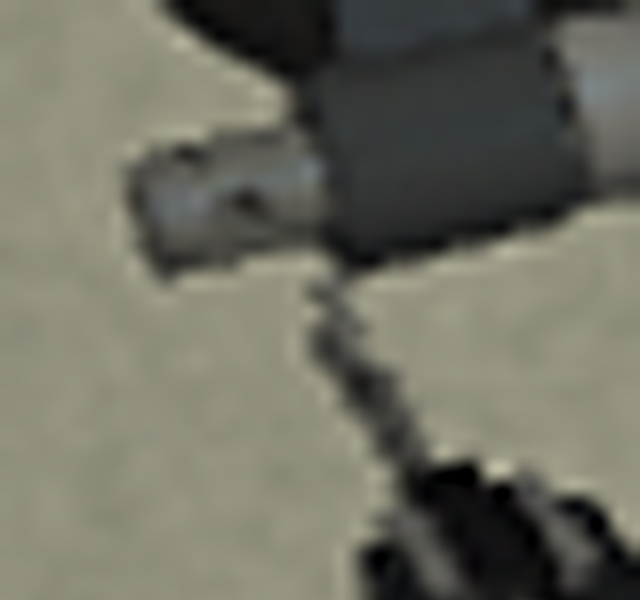

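```bash
cat > rel.py <<'E'
from h import *
def solve(m_s,m_t,t_s,t_t,s):
    r=rot(s['eef_rot']);cz=-r.apply([0,0,1]);tip=s['tool_pos']-cz*(.1547+.0065+.106);M=HOLE+hz*.011
    B=np.c_[hx,vy,hz]
    def f(q,lam=0):
        q=np.array(q);m=M+B@q[:3];t=tip+B@q[3:6];
        o=np.concatenate([proj('side',m)[0]-m_s-q[6:8],proj('top',m)[0]-m_t-q[8:10],proj('side',t)[0]-t_s-q[6:8],proj('top',t)[0]-t_t-q[8:10]])
        return np.concatenate([o/.4,q[:6]/np.array([.003,.003,.002,.003,.002,.002]),q[6:]/1.0])
    k=least_squares(f,np.zeros(10),x_scale=[.001]*6+[1]*4).x
    print('mouth corr',(k[:3]*1e3).round(1),'tip corr',(k[3:6]*1e3).round(1),'cam',k[6:].round(1))
    rel=B.T@(tip-M)+k[3:6]-k[:3];print('tip rel mouth hole frame mm',(rel*1e3).round(1))
    return k
if __name__=='__main__':
    solve((308.75,185.25),(324.7,195.0),(319.0,174.2),(329.8,200.3),ctrl.sense())
E
python3 rel.py
```

```text
mouth corr [ 2.4  2.6 -0.5] tip corr [-1.6 -2.2 -0.1] cam [-0.4 -0.5 -0.5  1.1]
tip rel mouth hole frame mm [-1.5 -3.7 43.8]
```

apply_moves(deltas=[{"linear": [-1.5, 3.7, 10], "delta_rot": [0, 0, 0], "hand": 5}, {"linear": [-1.5, 3.7, 24], "delta_rot": [0, 0, 0], "hand": 5}, {"linear": [-1.5, 3.7, 32], "delta_rot": [0, 0, 0], "hand": 5}, {"linear": [-1.5, 3.7, 32], "delta_rot": [0, 0, 0], "hand": 5}])

```text
clock: 13.08
tool_pos: [0.4731, -0.2104, 0.3574]
eef_rot: [0.256, -0.113, 0.959, 0.031]
ft_force: [0.1, 0.6, -0.3]
width: 0.0132
```

```bash
python3 look.py .12 q2
python3 - <<'E'
import cv2
a=cv2.imread('pics/q2_s.png')[160:200,295:335];b=cv2.imread('pics/q2_t.png')[183:223,310:350]
f=lambda i:cv2.resize(i,None,fx=16,fy=16,interpolation=2)
cv2.imwrite('pics/z3.png',f(a)[:600]);cv2.imwrite('pics/z4.png',f(b)[:600])
E
```

```text
tip pred [ 0.60271922 -0.17909277  0.1258918 ] side [[310.38705135 181.91151046]] top [[324.39240892 197.0185758 ]] hole side [[309.90466603 184.84121735]] top [[325.1164714  196.31707382]]
tip in hole frame mm [ 3.6  4.3 22. ]
t 13.18 lin [ 4.3 -3.9  8.9] rot [-0.0009 -0.0001 -0.0027] F [ 0.5 -0.2 -0.7] w 0.0126
```

View pics/z3.png

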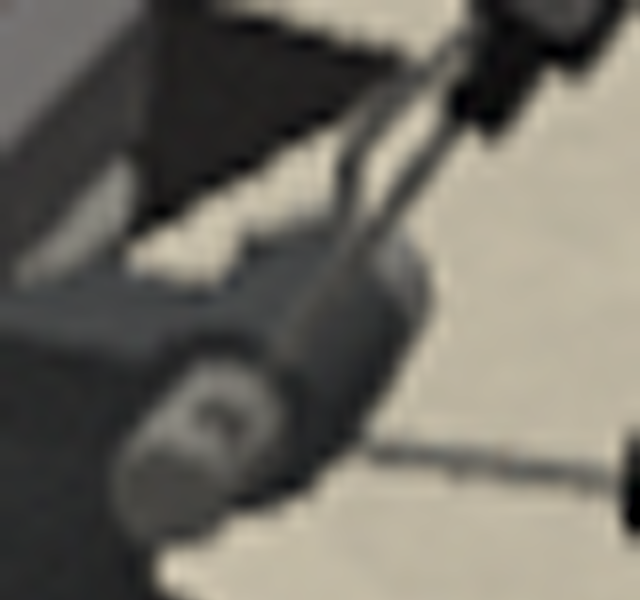

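View pics/z4.png

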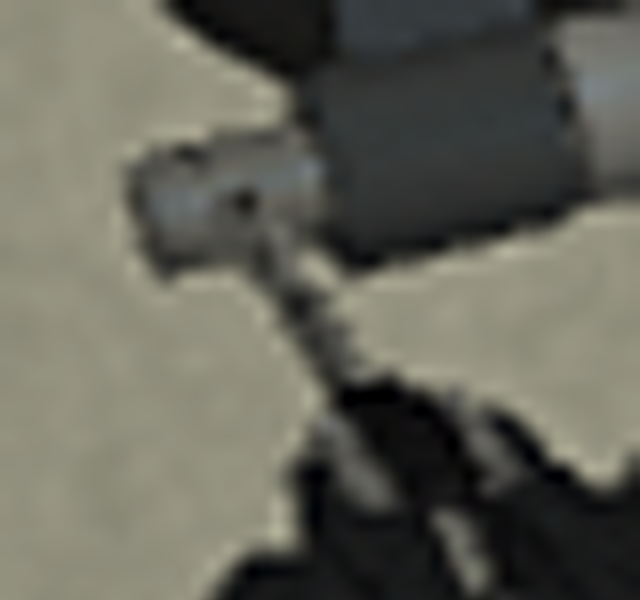

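Run:
```python
from rel import *
g=lambda u,o:(u[0]/16+o[0]-.5,u[1]/16+o[1]-.5)
S=(295,160);Tt=(310,183)
s=ctrl.sense()
for ts,tt in (((275,350),(270,230)),((275,350),(265,225)),((270,355),(265,220))):
    solve(g((228,412),S),g((243,200),Tt),g(ts,S),g(tt,Tt),s)
```

```text
mouth corr [ 2.3  2.3 -1.3] tip corr [-1.7 -2.   1.2] cam [-0.1 -0.2 -0.6  0.5]
tip rel mouth hole frame mm [ 0.2 -0.6 14.5]
mouth corr [ 2.2  2.1 -1.3] tip corr [-1.4 -1.8  1.1] cam [-0.2 -0.2 -0.5  0.6]
tip rel mouth hole frame mm [ 0.7 -0.3 14.3]
mouth corr [ 2.1  2.2 -0.9] tip corr [-1.1 -1.8  0.4] cam [-0.1 -0.3 -0.5  0.7]
tip rel mouth hole frame mm [ 1.  -0.4 13.3]
```

apply_moves(deltas=[{"linear": [0.5, 0.6, 6], "delta_rot": [0, 0, 0], "hand": 5}, {"linear": [0.5, 0.6, 12], "delta_rot": [0, 0, 0], "hand": 5}, {"linear": [0.5, 0.6, 17], "delta_rot": [0, 0, 0], "hand": 5}, {"linear": [0.5, 0.6, 17], "delta_rot": [0, 0, 0], "hand": 5}])

```text
clock: 13.68
tool_pos: [0.4807, -0.2083, 0.343]
eef_rot: [0.257, -0.112, 0.959, 0.031]
ft_force: [-1.2, -0.3, -1.8]
width: 0.0124
```

apply_moves(deltas=[{"linear": [0, 0, 3], "delta_rot": [0, 0, 0], "hand": 5}, {"linear": [0, 0, 5], "delta_rot": [0, 0, 0], "hand": 5}, {"linear": [0, 0, 5], "delta_rot": [0, 0, 0], "hand": 5}])

```text
clock: 14.05
tool_pos: [0.4831, -0.2078, 0.3391]
eef_rot: [0.257, -0.112, 0.959, 0.03]
ft_force: [0.7, 0.4, -0.5]
width: 0.0128
```

```bash
python3 look.py .10 q3
python3 - <<'E'
import cv2
a=cv2.imread('pics/q3_s.png')[160:200,295:335];b=cv2.imread('pics/q3_t.png')[183:223,310:350]
f=lambda i:cv2.resize(i,None,fx=16,fy=16,interpolation=2)
cv2.imwrite('pics/z5.png',f(a)[:600]);cv2.imwrite('pics/z6.png',f(b)[:600])
E
```

```text
tip pred [ 0.6130202  -0.17674329  0.10766972] side [[306.47183678 187.12431409]] top [[322.64995862 194.17864698]] hole side [[309.90466603 184.84121735]] top [[325.1164714  196.31707382]]
tip in hole frame mm [3.7 4.2 1. ]
t 14.15 lin [ 3.7 -4.5  7.1] rot [-0.0012  0.0002 -0.0028] F [ 0.1 -0.3 -1.1] w 0.0128
```

View pics/z5.png

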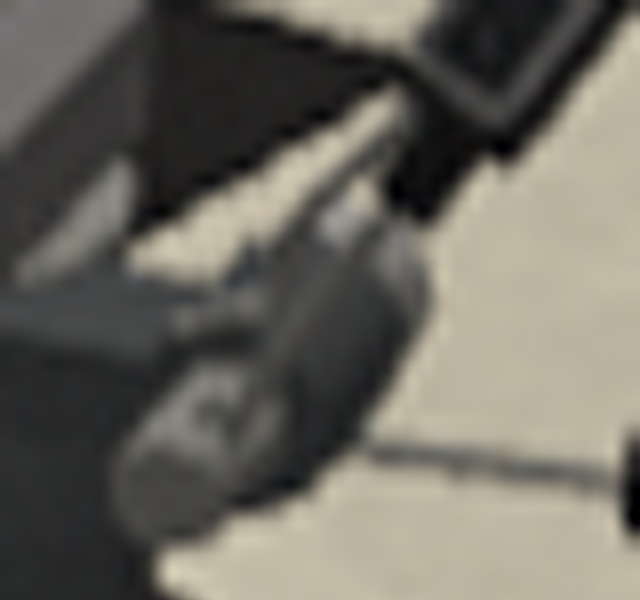

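View pics/z6.png

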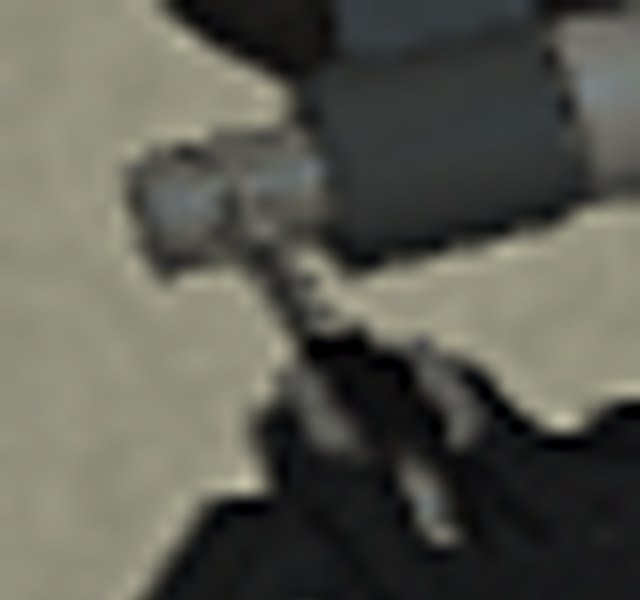

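The tip has gone into the mouth (side crop (232,420)) with no contact force. I'll push on in steps and watch the forces.

apply_moves(deltas=[{"linear": [0, 0, 3], "delta_rot": [0, 0, 0], "hand": 5}, {"linear": [0, 0, 6], "delta_rot": [0, 0, 0], "hand": 5}, {"linear": [0, 0, 9], "delta_rot": [0, 0, 0], "hand": 5}])

```text
clock: 14.52
tool_pos: [0.4875, -0.2067, 0.3311]
eef_rot: [0.257, -0.112, 0.959, 0.03]
ft_force: [-0.4, -0.3, -1.3]
width: 0.0128
```

apply_moves(deltas=[{"linear": [0, 0, 3], "delta_rot": [0, 0, 0], "hand": 5}, {"linear": [0, 0, 6], "delta_rot": [0, 0, 0], "hand": 5}])

```text
clock: 14.78
tool_pos: [0.4905, -0.206, 0.326]
eef_rot: [0.257, -0.112, 0.959, 0.03]
ft_force: [0.4, -0.3, -1.2]
width: 0.0127
```

Run:
```python
from h import *
s=ctrl.sense();r=rot(s['eef_rot']);print('F tool',r.inv().apply(s['ft_force']).round(1),'M',r.inv().apply(s['ft_torque']).round(2))
```

```text
F tool [ 0.3 -0.4  1.2] M [-0.    0.5   0.03]
```

apply_moves(deltas=[{"linear": [0, 0, 3], "delta_rot": [0, 0, 0], "hand": 5}, {"linear": [0, 0, 6], "delta_rot": [0, 0, 0], "hand": 5}, {"linear": [0, 0, 6], "delta_rot": [0, 0, 0], "hand": 5}])

```text
clock: 15.15
tool_pos: [0.4935, -0.2053, 0.321]
eef_rot: [0.257, -0.113, 0.959, 0.03]
ft_force: [0.9, -0.1, -0.5]
width: 0.0124
```

```bash
python3 look.py .08 q4
python3 - <<'E'
from h import *
s=ctrl.sense();r=rot(s['eef_rot']);print('F tool',r.inv().apply(s['ft_force']).round(1),'M',r.inv().apply(s['ft_torque']).round(2))
a=cv2.imread('pics/q4_s.png')[160:200,290:330]
cv2.imwrite('pics/z7.png',cv2.resize(a,None,fx=15,fy=15,interpolation=2))
E
```

```text
tip pred [ 0.62351969 -0.17428853  0.08962123] side [[302.54390575 192.18862677]] top [[320.92784728 191.34526621]] hole side [[309.90466603 184.84121735]] top [[325.1164714  196.31707382]]
tip in hole frame mm [  4.    4.1 -20.1]
t 15.25 lin [ 3.9 -4.4  6.1] rot [-0.0012  0.0005 -0.0026] F [-0.7 -0.1  0.5] w 0.013
F tool [ 0.4  0.1 -0.7] M [-0.03  0.29  0.  ]
```

View pics/z7.png

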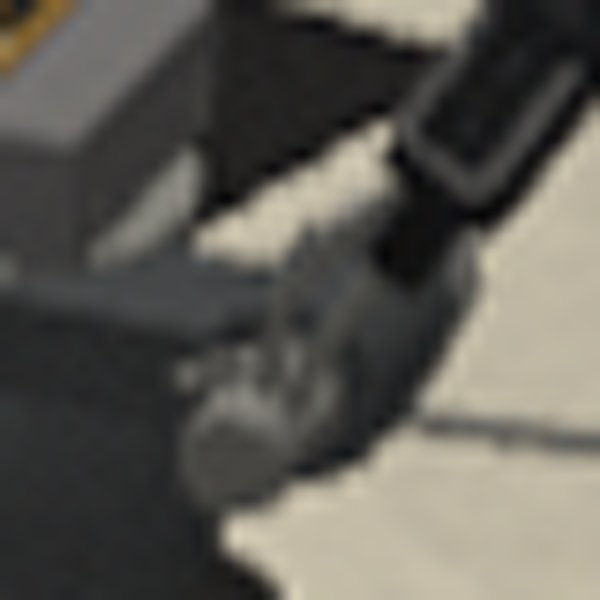

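apply_moves(deltas=[{"linear": [0, 0, 3], "delta_rot": [0, 0, 0], "hand": 5}, {"linear": [0, 0, 6], "delta_rot": [0, 0, 0], "hand": 5}, {"linear": [0, 0, 8], "delta_rot": [0, 0, 0], "hand": 5}])

```text
clock: 15.62
tool_pos: [0.4976, -0.2045, 0.3144]
eef_rot: [0.258, -0.113, 0.959, 0.03]
ft_force: [0.8, 1.4, 4.9]
width: 0.0127
```

apply_moves(deltas=[{"linear": [0, 0, 3], "delta_rot": [0, 0, 0], "hand": 5}, {"linear": [0, 0, 6], "delta_rot": [0, 0, 0], "hand": 5}])

```text
clock: 15.88
tool_pos: [0.5005, -0.2037, 0.309]
eef_rot: [0.258, -0.113, 0.959, 0.03]
ft_force: [2.9, 0.9, 3.0]
width: 0.0129
```

apply_moves(deltas=[{"linear": [0, 0, 3], "delta_rot": [0, 0, 0], "hand": 5}, {"linear": [0, 0, 6], "delta_rot": [0, 0, 0], "hand": 5}])

```text
clock: 16.12
tool_pos: [0.5032, -0.203, 0.3035]
eef_rot: [0.257, -0.113, 0.959, 0.03]
ft_force: [2.9, -0.0, 2.6]
width: 0.0127
```

Run:
```python
from h import *
s=ctrl.sense();r=rot(s['eef_rot']);print('F tool',r.inv().apply(s['ft_force']).round(1),'M',r.inv().apply(s['ft_torque']).round(2))
goal(ins(.053),RG)
```

```text
F tool [-3.8 -0.7 -0.9] M [-0.02 -0.68 -0.04]
t 16.12 lin [ 3.8 -4.4 12.8] rot [-0.0011  0.0003 -0.0027] F [ 2.9 -0.   2.6] w 0.0127
```

apply_moves(deltas=[{"linear": [0, 0, 3], "delta_rot": [0, 0, 0], "hand": 5}, {"linear": [0, 0, 6], "delta_rot": [0, 0, 0], "hand": 5}])

```text
clock: 16.38
tool_pos: [0.5059, -0.2023, 0.2981]
eef_rot: [0.257, -0.112, 0.959, 0.03]
ft_force: [1.6, 1.9, 1.8]
width: 0.0125
```

apply_moves(deltas=[{"linear": [0, 0, 2], "delta_rot": [0, 0, 0], "hand": 5}, {"linear": [0, 0, 4], "delta_rot": [0, 0, 0], "hand": 5}])

```text
clock: 16.62
tool_pos: [0.5079, -0.2018, 0.2949]
eef_rot: [0.257, -0.112, 0.959, 0.03]
ft_force: [1.9, 1.5, 3.7]
width: 0.0129
```

```bash
python3 look.py .053 q5
python3 - <<'E'
from h import *
s=ctrl.sense();r=rot(s['eef_rot']);print('F tool',r.inv().apply(s['ft_force']).round(1),'M',r.inv().apply(s['ft_torque']).round(2))
a=cv2.imread('pics/q5_s.png')[160:210,285:335]
cv2.imwrite('pics/z8.png',cv2.resize(a,None,fx=12,fy=12,interpolation=2))
E
```

```text
tip pred [ 0.6378316  -0.17083127  0.06351852] side [[297.25051505 199.44449454]] top [[318.55922853 187.68007769]] hole side [[309.90466603 184.84121735]] top [[325.1164714  196.31707382]]
tip in hole frame mm [  3.7   4.1 -50. ]
t 16.73 lin [ 3.7 -4.4  2.8] rot [-0.0011 -0.     -0.0028] F [5.4 1.5 0.3] w 0.0128
F tool [-5.   0.2  2.6] M [ 0.06 -0.67 -0.04]
```

View pics/z8.png

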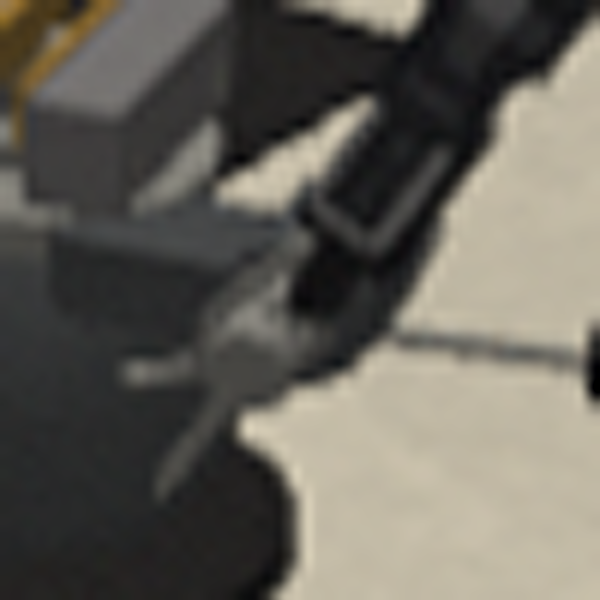

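The leg is through, with its tip emerging at crop (165,490). The bow is around the pin, with its flare at (130,372). I'll push on until the stem seats.

apply_moves(deltas=[{"linear": [0, 0, 1], "delta_rot": [0, 0, 0], "hand": 5}, {"linear": [0, 0, 2], "delta_rot": [0, 0, 0], "hand": 5}])

```text
clock: 16.98
tool_pos: [0.5089, -0.2017, 0.2934]
eef_rot: [0.257, -0.112, 0.959, 0.03]
ft_force: [2.5, -0.1, 3.9]
width: 0.0127
```

apply_moves(deltas=[{"linear": [0, 0, 1], "delta_rot": [0, 0, 0], "hand": 5}, {"linear": [0, 0, 2], "delta_rot": [0, 0, 0], "hand": 5}])

```text
clock: 17.23
tool_pos: [0.5099, -0.2015, 0.2917]
eef_rot: [0.257, -0.112, 0.959, 0.03]
ft_force: [2.1, 0.7, 4.7]
width: 0.0126
```

Run:
```python
from h import *
s=ctrl.sense();r=rot(s['eef_rot']);print('F tool',r.inv().apply(s['ft_force']).round(1),'M',r.inv().apply(s['ft_torque']).round(2))
goal(ins(.053),RG)
```

```text
F tool [-4.3  0.2 -3. ] M [-0.08 -0.61  0.04]
t 17.23 lin [ 3.9 -4.3 -0.8] rot [-0.0015  0.0007 -0.0027] F [2.1 0.7 4.7] w 0.0126
```

apply_moves(deltas=[{"linear": [0, 0, 1], "delta_rot": [0, 0, 0], "hand": 5}, {"linear": [0, 0, 2], "delta_rot": [0, 0, 0], "hand": 5}])

```text
clock: 17.48
tool_pos: [0.5109, -0.2013, 0.2903]
eef_rot: [0.258, -0.112, 0.959, 0.03]
ft_force: [-3.6, 0.2, 14.5]
width: 0.0127
```

Run:
```python
from h import *
s=ctrl.sense();r=rot(s['eef_rot']);print('F tool',r.inv().apply(s['ft_force']).round(1),'M',r.inv().apply(s['ft_torque']).round(2))
goal(ins(.053),RG)
```

```text
F tool [ -4.3   1.  -14.2] M [-0.33 -0.29 -0.04]
t 17.48 lin [ 4.1 -4.3 -2.6] rot [-0.0016  0.001  -0.0026] F [-3.6  0.2 14.5] w 0.0127
```

The stem has seated at 14 N axial. Releasing now and backing out along the tool axis.

apply_moves(deltas=[{"linear": [0, 0, -1.5], "delta_rot": [0, 0, 0], "hand": 5}, {"linear": [0, 0, -1.5], "delta_rot": [0, 0, 0], "hand": 32}, {"linear": [0, 0, -1.5], "delta_rot": [0, 0, 0], "hand": 32}, {"linear": [0, 0, -1.5], "delta_rot": [0, 0, 0], "hand": 32}])

```text
clock: 17.98
tool_pos: [0.5097, -0.2013, 0.2906]
eef_rot: [0.256, -0.112, 0.96, 0.031]
ft_force: [0.1, 0.2, -0.5]
width: 0.0317
```

```bash
python3 look.py .053 q6
python3 - <<'E'
from h import *
a=cv2.imread('pics/q6_s.png')[150:210,280:340]
cv2.imwrite('pics/z9.png',cv2.resize(a,None,fx=10,fy=10,interpolation=2))
E
```

```text
tip pred [ 0.63933682 -0.17020944  0.05900877] side [[296.62604699 200.78384615]] top [[318.15737298 187.38479295]] hole side [[309.90466603 184.84121735]] top [[325.1164714  196.31707382]]
tip in hole frame mm [  2.8   4.4 -54.7]
t 18.07 lin [ 3.4 -4.5 -1.6] rot [-0.0009 -0.0006 -0.0031] F [1.1 0.6 0.2] w 0.0321
```

View pics/z9.png

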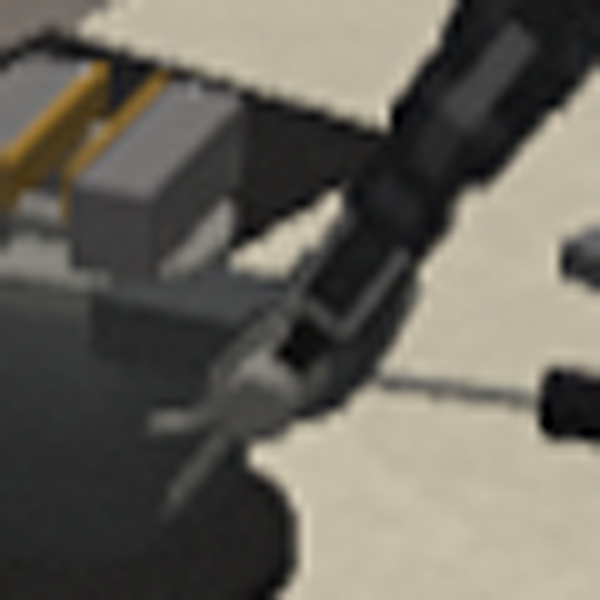

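Free of force. Retreating straight back.

apply_moves(deltas=[{"linear": [0, 0, -15], "delta_rot": [0, 0, 0], "hand": 34}, {"linear": [0, 0, -45], "delta_rot": [0, 0, 0], "hand": 34}, {"linear": [0, 0, -90], "delta_rot": [0, 0, 0], "hand": 34}, {"linear": [0, 0, -130], "delta_rot": [0, 0, 0], "hand": 34}, {"linear": [0, 0, -130], "delta_rot": [0, 0, 0], "hand": 34}, {"linear": [0, 0, -130], "delta_rot": [0, 0, 0], "hand": 34}])

```text
clock: 18.82
tool_pos: [0.4465, -0.2164, 0.4038]
eef_rot: [0.257, -0.112, 0.959, 0.03]
ft_force: [-0.9, 1.2, -0.5]
width: 0.0339
```

Run:
```python
from h import *
im=ctrl.snapshot('side')[:,:,::-1];im2=ctrl.snapshot('top')[:,:,::-1]
cv2.imwrite('pics/fs.png',im)
a=cv2.resize(im[140:210,270:340],None,fx=8,fy=8,interpolation=2);cv2.imwrite('pics/f1.png',a)
b=cv2.resize(im2[140:210,290:360],None,fx=8,fy=8,interpolation=2);cv2.imwrite('pics/f2.png',b)
# overlay of ideal clip
d=.053;g=HOLE+hz*d
P=[(np.array([g,g-hz*.106]),(0,255,255)),(np.array([g+hz*.023+hx*.013,g+hz*.023-hx*.013,g-hz*.023-hx*.013,g-hz*.023+hx*.013,g+hz*.023+hx*.013]),(0,255,0))]
crop('side',im,270,140,70,70,8,P,'pics/f1o.png')
print(ctrl.sense()['ft_force'])
```

```text
[0.2940723  0.45490797 0.09102088]
```

View pics/f1.png

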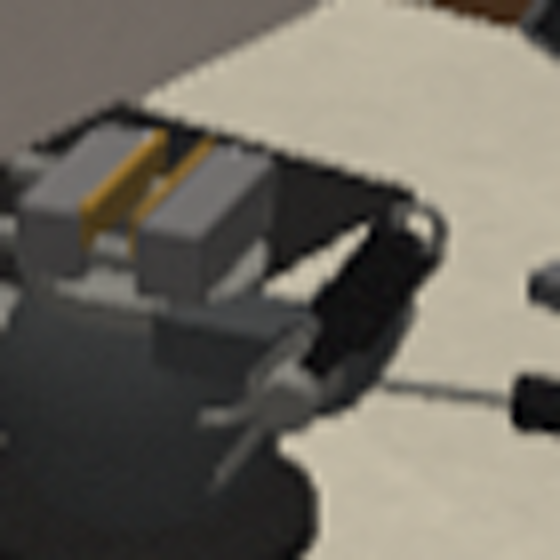

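View pics/f1o.png

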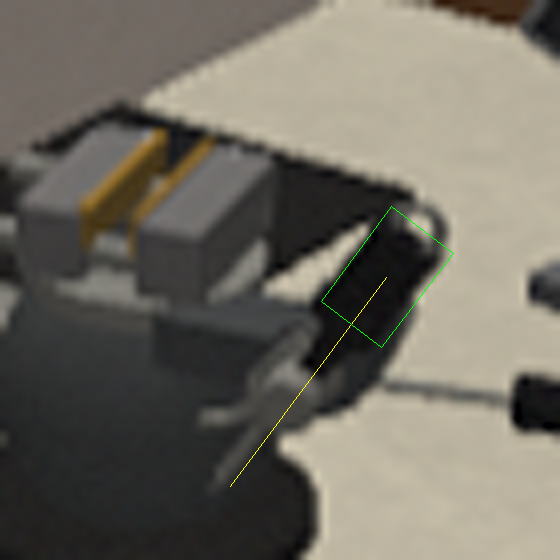

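View pics/f2.png

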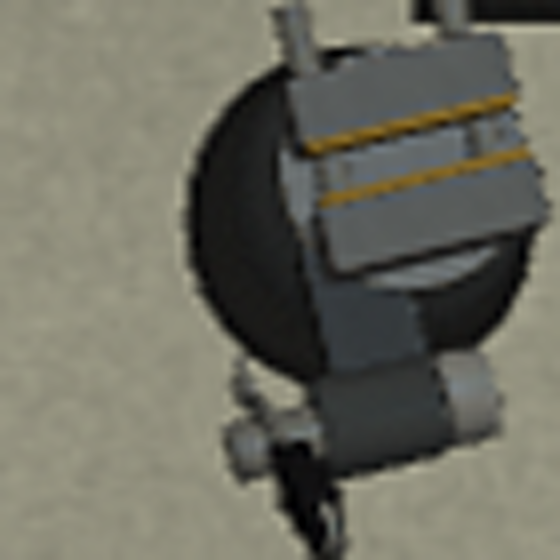

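View pics/fs.png

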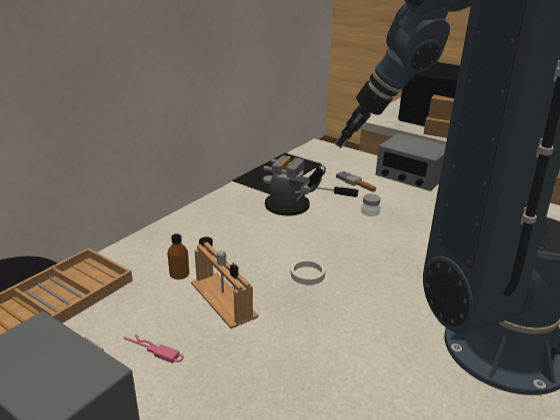

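Run:
```python
from plant import ctrl
print(ctrl.close_job()); s=ctrl.sense(); print(s['clock'],s['ft_force'])
```

```text
the job is handed in; nothing more can be done
None
the job is handed in; nothing more can be done
```

The lock pin is home, the large R-clip is on it, and I let go of the clip and handed the job in at about 19 s. `close_job` reported no verdict.

**What I did**
- **Lock pin:** I pushed the knob until it met its stop, with the force rising from about 4 N to 22 N. The side picture then showed the cross hole clear of the lug.
- **Clip:** I took the large black clip from the far end of the rack and pushed its leg through the hole until the stem seated, at about 14 N along the leg. I then opened the fingers and backed straight out.

**Last checks**
- **Clip on the pin:** the pictures show the leg tip out below the pin, the bow wrapped round it and the knob close to the lug. With the gripper 130 mm clear, the force reading was near zero.
- **Other things:** the rack items and bystanders looked unmoved in the side view.
- **Not measured:** I judged the bow's spring-back, and that it was spread on the way, only from the pictures and the forces, since the bow joint cannot be read.

**What disagreed**
- My fitted vise pose was off by about 2–4 mm against the pictures, and one camera had about 1 pixel of bias. I corrected the insertion from the tip and hole positions in the same pictures.
- My first turn towards the rack hit the last joint's range. The arm stopped there without visible harm, and I used the half-turn grasp instead.

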